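# Right the fallen sample bottle and close the bin's retaining bar

## Task

One of the two slim bottles in the grey bin has tipped over and leans out across the bar. Grip it and, keeping its foot below the bin's rim, swing it upright inside the bin, set it down (do not drop it) standing in the free place at the back, behind the low rib on the floor, and let go of it; then slide the retaining bar by its knob fully home to the back. Leave the other bottle standing where it is.

Things in the scene. Friction and masses are not known exactly. Their poses are not given: they have to be found in the camera images.
- bottle_fallen: Fallen slim white bottle, black cap, sizes in mm: 200 tall: body 38 diameter to 135 from the foot, then narrowing to a 26 neck, cap 33 diameter from 162 to 200. 0.11 to 0.2 kg. Origin: centre of its flat foot, z along it to the cap. Starts leaning 40 degrees from vertical to the bin's front (-x), in either lane: foot on the floor before the rib, body on the bar, cap overhanging the front.
- bottle_standing: The other bottle, identical, standing upright behind the rib in the other lane. Origin at the centre of its foot, z axis up.
- bin: Grey open bin, fixed (mm): 184 long (x), 130 wide (y), 110 high, walls 4. Origin: centre of its underside, z up; -x is the front (nearest the robot, with a blank card), +x the back. A divider 4 thick, 82 high at y = 0 makes two lanes 59 wide, centred at y = +-31.5. Floor 8 above the underside. It stands at varying place and yaw on the worktop.
- bar (a joint): Retaining bar: aluminium cross bar 12 mm wide on the bin's long rims, its underside 112 and top 120 mm above the worktop. Slides along the bin's +x: 0 = parked at the front (start), 0.110 m = fully home, its back face then at bin x = 34 mm, clear in front of bottles standing in their places. About 2 N of friction; stays where left.
- back_row (a point): Point on the bin's floor in the middle of the back row (bin x = 62, y = 0, z = 8 mm; axes as the bin's). In each lane the standing place reaches from the rib to the back wall, x = 36 to 88 of the bin. The rib crosses the floor of both lanes at bin x = 30 to 36 and is 10 mm high above the floor.
- bar_knob (a point): Grip point on the bar's knob: upright black post 18 mm diameter, from 118 to 154 above the worktop, on a flat tongue; its axis is 30 in front (bin -x) of the bar's middle line, at bin y = 0. The point lies on the axis, 142 high, and moves with the bar. Axes as the bin's.
There are look-alikes about, which are no part of the job. What is shaped like the bottle_standing but blue or purple is not meant.

How it is judged (in metres and radians):
On the way:
1. the fallen bottle stands upright behind the rib, let go of, with the bar still open (angle between bottle_fallen's own z axis and vertical below 0.07 rad and x of bottle_fallen in the frame of bin between 0.05 and 0.076 m and z of bottle_fallen in the frame of bin below 0.013 m and y of bottle_fallen in the frame of bin between -0.065 and 0.065 m and contact force between the fingers and bottle_fallen below 0.05 N and value of joint bar below 0.05 m), for 0.2 s.
At the end, for the whole second after the job is handed in: The fallen bottle stands upright (within 4 degrees) on the bin's floor behind the rib, the other bottle still stands upright within 20 mm of where it was, the bar is within 6 mm of fully home, and all is at rest (angle between each of bottle_fallen, bottle_standing's own z axis and vertical below 0.07 rad and x of bottle_fallen in the frame of bin between 0.05 and 0.076 m and z of bottle_fallen in the frame of bin below 0.013 m and y of bottle_fallen in the frame of bin between -0.065 and 0.065 m and distance of bottle_standing from where it was at the start of the episode below 0.02 m and value of joint bar above 0.104 m and linear speed of each of bottle_fallen, bottle_standing below 0.02 m/s and velocity of joint bar below 0.01 m/s); the robot touches nothing.
It fails at once if the fallen bottle's foot is lifted above the bin's rim (z of bottle_fallen in the frame of bin above 0.11 m).
It fails at once if the fallen bottle is let go of with its foot more than 25 mm above the bin's floor (z of bottle_fallen in the frame of bin above 0.033 m and contact force between the fingers and bottle_fallen below 0.02 N).
It fails at once if the other bottle is tipped over (angle between bottle_standing's own z axis and vertical above 0.35 rad).
It also fails if it takes over 48 s, if anything falls off the work surface, if the arm or the gripper's body presses on something with over 40 N, if the wrist force passes 120 N, or if a joint passes its speed limit or range.

## Robot

A 6-joint arm with a two-finger parallel gripper is mounted at the origin on a cart in front of the work surface, level with it; the furniture and walls round the work are solid. World frame = base frame: x ahead of the robot, y to its left, z up, the work surface at z = 0. Lengths are in mm, angles in rad, forces in N, time in s.
With the tool pointing down it reaches from about 275 to 750 mm from the base axis. Payload 10.2 kg.
Tool frame: the origin (TCP) lies between the finger pads; the fingertips stand 11 mm ahead of it and the grasp point (between the pads) lies 8 mm behind it (ctrl.tip_extent is the distance from the TCP to the fingertips, in mm); z points along the fingers, y is the direction in which the jaws open and shut (so a half turn about z gives the same grasp; the last joint's range is limited). The gripper opens to 85 mm and grips with 20 to 120 N. Pads are 22 mm wide; open, the fingers measure 114 mm over their backs; the gripper's body (76 mm by 85 mm) begins 54 mm behind the grasp point. The pads swing forward as they close: fully open they stand 13 mm farther back than shut.
Start: joints at [-1.412, 0.313, 1.498, -0, 1.331, -0.223], TCP at [195.598, -487.209, 242.294] pointing down, gripper open.
Joint ranges: [-2.94, 2.94], [-0.97, 2.17], [0.19, 2.56], [-1.23, 4.37], [0.02, 3.11], [-2.88, 2.88]. Speed limits (rad/s): [2.39, 2.39, 3.01, 3.14, 3.14, 3.14].

## Interface

Orientations are given as a unit quaternion [w, x, y, z].
In Python, from rig import ctrl gives the robot as it stands.
- The arm moves only by the tool apply_moves, never from a script. Its argument "commands" is a list of rows, each a list of 5 numbers: the finger opening in cm, from 0 to 8.54, then the shift along the tool's x, y, z in cm, then the turn about the tool's z in rad. In form: [[jaw, dx, dy, dz, roll], ...]. A call has 1 to 12 rows; each row shifts and turns the commanded pose from where the row before left it, along the tool's axes as they then stand; what a row does not reach is not made up. A row lasts 1/12 s, in which the tool goes at most 41.7 mm and 7.16 degrees, less where a joint would pass 70% of its speed; a pose out of reach is approached as far as the arm can. A call with a gripper value outside its range is refused whole. The fingers move at their own pace and stop on an object; "squeeze" is the grip in N (left out, the last holds). Time passes only in rows, so rows that do not move let the fingers close. It gives the time, the measured TCP pose, the force and the opening at its end, in the units of the state.
- ctrl.sense(): the state, without advancing time (a new reading comes with each control period).
- ctrl.capture(name): name is "scene" or "side" or "wrist"; returns the picture (480x640x3 uint8, red, green, blue); there is no depth.
- ctrl.camera_info(name): a dict with "fov_y" (degrees; the focal length in pixels is half the picture's height over the tangent of half this angle, whatever the lens; pixels are square), "cx", "cy" (the principal point, pixels), "camera_from_world" (4x4, takes a point from world to camera coordinates). Camera axes: x right, y down, z forward; pixel columns grow to the right and rows downward; lengths in mm; the calibration is good to about 2 mm. A picture is of the moment at which its call begins: read the wrist's pose just before it. camera_info takes no time and is no camera call; for the wrist camera it gives the pose at the moment of the call.
- ctrl.finish_job(): hands the job in, once; it reports no verdict.
The state is a dict: "time_s": time; "joints": joint angles; "dq": joint speeds; "tau": joint torques, N m; "eef_pos": TCP position; "ee_rot": TCP orientation; "force": force on the tool from outside, world axes, zero at the start; "wrist_torque": the same for the moment, N m; "grip_width": opening from 0.0 (shut) to 1.0 (fully open).
Only numpy, scipy, OpenCV 4.12 (cv2) and the standard library are available. Lean on these libraries where they do the work, as an engineer would, in place of code of your own. Each camera call takes 0.05 s, during which the arm holds its last target.

## Working session

There is one attempt and no reset: what is moved stays moved. The work goes in short steps, Python scripts to look and compute and a tool call to move; the robot and the scene stay as the last step left them, time stands still between calls to the robot, and variables do not carry over. Pictures are saved under pics/ and viewed, and the job is handed in when it is done.

Besides the shell and the picture viewer there is one more tool, called after "Call:" as name([rows], argument=value, ...), one row to a line, values as JSON. apply_moves: Moves the arm, as the interface text tells. Its arguments: {"type":"object","properties":{"commands":{"type":"array"},"squeeze":{"type":"number"}},"required":["commands"]}

```bash
mkdir -p pics
python3 - <<'E'
from rig import ctrl
import cv2
s=ctrl.sense();print(s)
for n in ["scene","side","wrist"]:
    i=ctrl.camera_info(n);print(n,i)
    cv2.imwrite(f"pics/{n}0.png",ctrl.capture(n)[:,:,::-1])
E
```

```text
{'time_s': 0.0, 'joints': array([-1.41243281e+00,  3.13441034e-01,  1.49844539e+00, -8.52779745e-06,
        1.33100390e+00, -2.23403048e-01]), 'dq': array([-0.00171993,  0.00054605,  0.00163721,  0.00055166,  0.00034881,
       -0.00081233]), 'tau': array([-4.78640723e-04, -4.12268972e+01, -2.59743619e+01, -1.83431198e-04,
        4.12587746e-03,  2.10836140e-05]), 'eef_pos': array([ 195.53944067, -486.95905463,  241.73653002]), 'ee_rot': array([-6.48626983e-04,  9.81836637e-01,  1.89727164e-01,  1.69572067e-05]), 'force': array([ 1.06172807, -0.05322589, -0.81120671]), 'wrist_torque': array([-0.04068222,  0.01278022,  0.00869114]), 'grip_width': 0.9975314434158533}
scene {'fov_y': 42.49352863081698, 'cx': 313.1409778066006, 'cy': 234.0753930822246, 'camera_from_world': array([[ 9.26793456e-01, -3.75389697e-01, -1.16818093e-02,
        -6.01861345e+02],
       [-3.26563668e-01, -7.90104952e-01, -5.18739180e-01,
         9.99475670e+01],
       [ 1.85499488e-01,  4.84578932e-01, -8.54852735e-01,
         9.23457014e+02],
       [ 0.00000000e+00,  0.00000000e+00,  0.00000000e+00,
    
[... 220 characters left out ...]
 [-1.98778048e-01, -5.54032615e-01, -8.08415209e-01,
         1.14682781e+02],
       [ 2.62654367e-01,  7.64584600e-01, -5.88577160e-01,
         8.86195422e+02],
       [ 0.00000000e+00,  0.00000000e+00,  0.00000000e+00,
         1.00000000e+00]])}
wrist {'fov_y': 63.59318035628077, 'cx': 320.17901283456314, 'cy': 237.17901755165786, 'camera_from_world': array([[ 3.72023908e-01, -9.28221914e-01, -1.51308071e-03,
        -5.23942747e+02],
       [-8.79860828e-01, -3.53159537e-01,  3.17998843e-01,
        -4.22524805e+01],
       [-2.95707853e-01, -1.16971872e-01, -9.48089894e-01,
         3.80290682e+02],
       [ 0.00000000e+00,  0.00000000e+00,  0.00000000e+00,
         1.00000000e+00]])}
```

View pics/scene0.png

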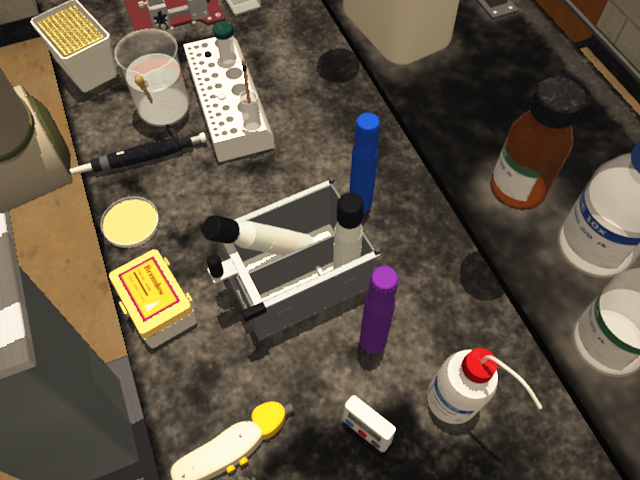

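View pics/side0.png

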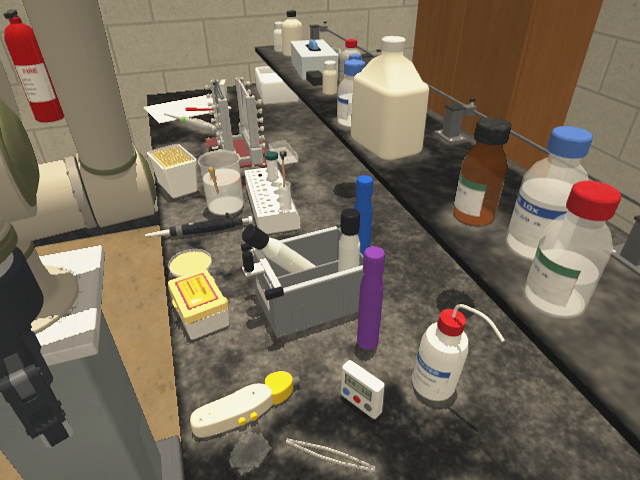

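View pics/wrist0.png

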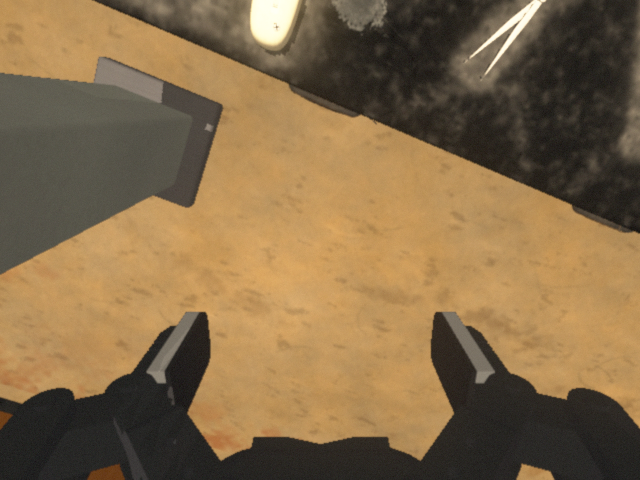

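Run:
```python
import cv2
a=cv2.imread("pics/scene0.png")[170:350,190:400];cv2.imwrite("pics/c1.png",cv2.resize(a,None,fx=3.3,fy=3.3,interpolation=cv2.INTER_CUBIC))
a=cv2.imread("pics/side0.png")[190:350,230:400];cv2.imwrite("pics/c2.png",cv2.resize(a,None,fx=3.5,fy=3.5,interpolation=cv2.INTER_CUBIC))
```

```text
(no output)
```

View pics/c1.png

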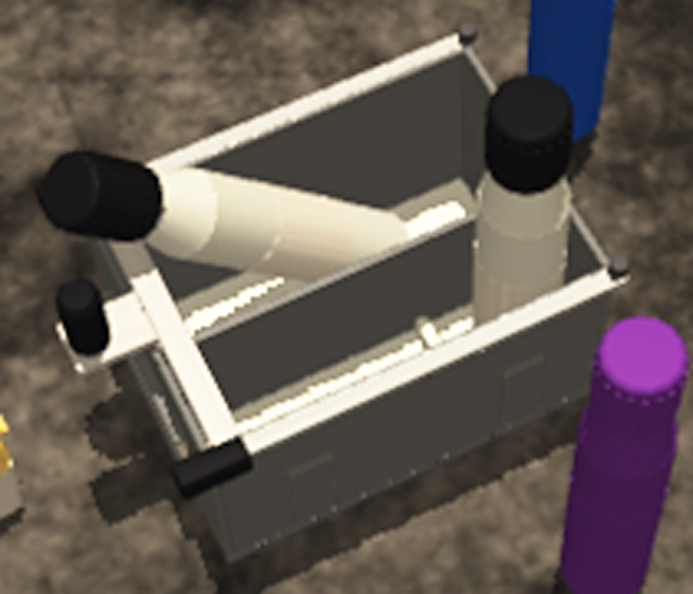

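View pics/c2.png

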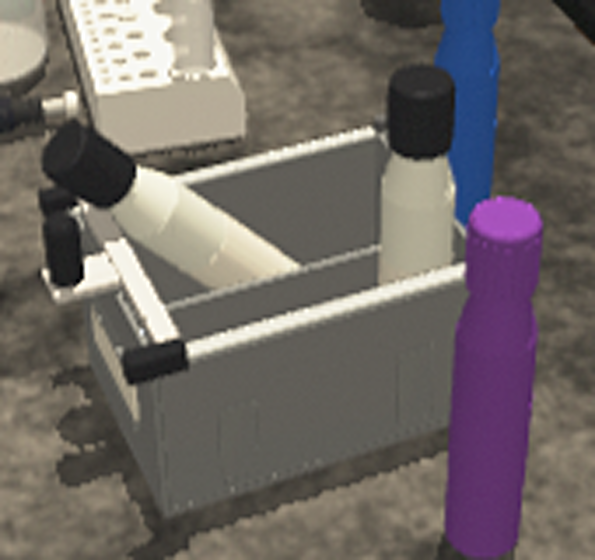

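```bash
cat > h.py <<'E'
import numpy as np,cv2
from rig import ctrl
def proj(n,P):
    i=ctrl.camera_info(n);T=i["camera_from_world"];f=240/np.tan(np.radians(i["fov_y"]/2))
    c=T[:3,:3]@np.asarray(P,float)+T[:3,3];return np.array([i["cx"]+f*c[0]/c[2],i["cy"]+f*c[1]/c[2]])
def b2w(p,q):
    x,y,t=q;c,s=np.cos(t),np.sin(t);return np.array([x+c*p[0]-s*p[1],y+s*p[0]+c*p[1],p[2]])
E
python3 - <<'E'
from h import *
from scipy.optimize import least_squares
S=lambda u,v:("scene",np.array([190+u/3.3,170+v/3.3]))
D=lambda u,v:("side",np.array([230+u/3.5,190+v/3.5]))
obs=[((-112,0,154),S(78,289)),((-92,-65,0),S(232,560)),((62,-31.5,208),S(532,100)),
((-92,-65,0),D(170,515)),((-112,0,154),D(63,218)),((62,-31.5,208),D(422,78))]
f=lambda q:np.concatenate([proj(n,b2w(p,q))-m for p,(n,m) in obs])
r=least_squares(f,[500,-100,0],x_scale=[10,10,.1]);q=r.x;print(q,r.fun.reshape(-1,2).round(1))
g=lambda P:np.concatenate([proj(n,P)-m for n,m in [S(75,190),D(65,152)]])
r=least_squares(g,[400,-50,170]);print(r.x,r.fun)
d=r.x-[q[0],q[1],0];c,s=np.cos(q[2]),np.sin(q[2]);print(c*d[0]+s*d[1],-s*d[0]+c*d[1],d[2])
for n in("scene","side"):
    img=ctrl.capture(n)[:,:,::-1].copy()
    for x in(-92,92):
        for y in(-65,65):
            for z in(0,110):
                u=proj(n,b2w((x,y,z),q));cv2.circle(img,tuple(int(k*16) for k in u),20,(0,0,255),-1,shift=4)
    for p in [(-76,0,120),(-88,0,120)]:
        u=proj(n,b2w(p,q));cv2.circle(img,tuple(int(k*16) for k in u),20,(0,255,0),-1,shift=4)
    cv2.imwrite(f"pics/o_{n}.png",cv2.resize(img[170:350,190:400],None,fx=3.3,fy=3.3))
E
```

```text
[ 5.50722350e+02 -1.85555705e+02  7.03097462e-02] [[ 1.2 -0.1]
 [-0.1  0.1]
 [-1.1  0.6]
 [-0.4  0.4]
 [ 0.7 -0.4]
 [-0.2 -0.6]]
[ 448.59881076 -157.98501711  166.72654421] [-0.48814059  0.06409976  0.67141401 -0.01688526]
-99.9343295953342 34.67693474168657 166.7265442060882
```

View pics/o_scene.png

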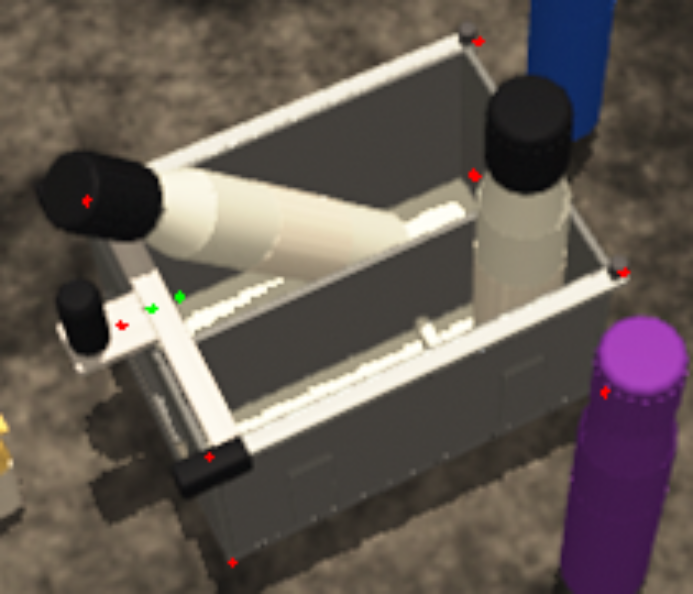

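Call:
apply_moves([
  [8.5,0,0,-3.3,0.104],
  [8.5,0,0,-3.3,0.104],
  [8.5,0,0,-3.2,0.104],
  [8.5,3.0,-2.2,0,0],
  [8.5,3.0,-2.2,0,0],
  [8.5,3.0,-2.2,0,0],
  [8.5,3.0,-2.2,0,0],
  [8.5,3.0,-2.2,0,0],
  [8.5,3.0,-2.2,0,0],
  [8.5,3.0,-2.2,0,0],
  [8.5,3.0,-2.2,0,0],
  [8.5,3.0,-2.2,0,0],
], squeeze=20)

```text
time_s: 1.25
eef_pos: [452.3, -269.3, 340.3]
ee_rot: [0.0, 0.999, 0.035, -0.0]
force: [-1.3, -1.4, 0.4]
grip_width: 0.997
```

Call:
apply_moves([
  [8.5,3.0,-2.2,0,0],
  [8.5,3.0,-2.2,0,0],
  [6,3.0,-2.0,0,0],
  [6,0,0,0,0],
  [6,0,0,0,0],
  [6,0,0,0,0],
])

```text
time_s: 1.75
eef_pos: [536.2, -200.9, 340.1]
ee_rot: [-0.0, 0.999, 0.035, -0.0]
force: [-0.5, -0.4, 0.7]
grip_width: 0.702
```

Run:
```python
from h import *
s=ctrl.sense();print(s["time_s"],s["eef_pos"],s["ee_rot"],s["grip_width"],s["force"])
i=ctrl.camera_info("wrist");print(i["camera_from_world"].tolist())
cv2.imwrite("pics/w1.png",ctrl.capture("wrist")[:,:,::-1])
```

```text
1.75 [ 536.18311352 -200.94877397  340.05711561] [-4.57241146e-05  9.99389900e-01  3.49247084e-02 -3.01798341e-04] 0.7016307413627845 [-0.45061849 -0.44778734  0.69546222]
[[0.06920062678515158, -0.9976027256622858, -0.0002738680749417154, -237.41660816844077], [-0.9455100775260064, -0.0656746668570906, 0.3189005039663283, 419.8023254951434], [-0.3181539981664699, -0.021809169731800644, -0.9477881585915184, 638.6767354361749], [0.0, 0.0, 0.0, 1.0]]
```

View pics/w1.png

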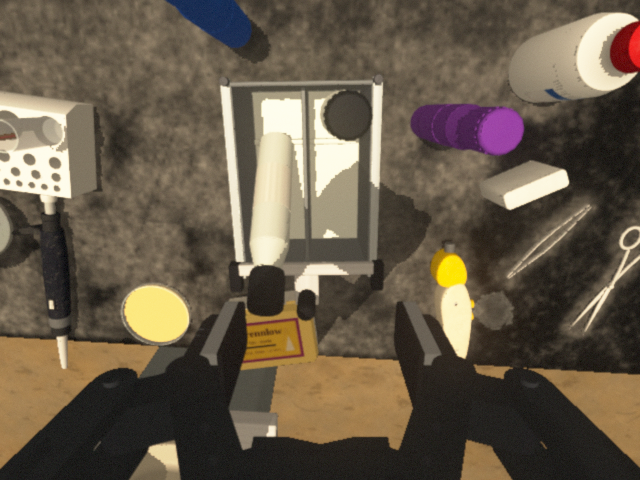

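Run:
```python
import cv2
a=cv2.imread("pics/w1.png")[65:325,205:405];cv2.imwrite("pics/c3.png",cv2.resize(a,None,fx=2.3,fy=2.3,interpolation=cv2.INTER_CUBIC))
a=cv2.imread("pics/w1.png")[220:330,220:400];cv2.imwrite("pics/c4.png",cv2.resize(a,None,fx=4,fy=4,interpolation=cv2.INTER_CUBIC))
```

```text
(no output)
```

View pics/c3.png

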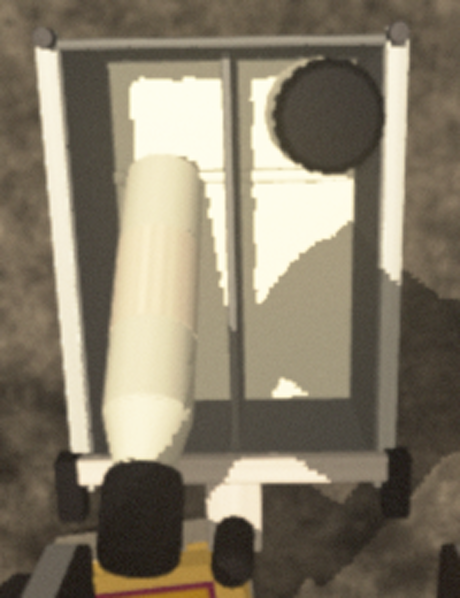

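View pics/c4.png

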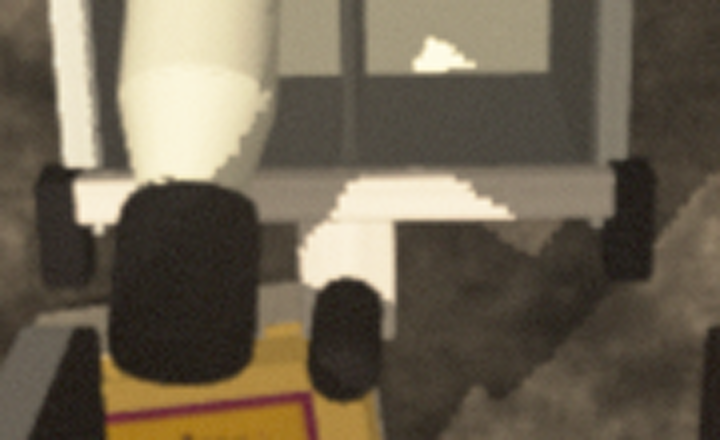

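```bash
cat >> h.py <<'E'
W1=np.array([[0.06920062678515158, -0.9976027256622858, -0.0002738680749417154, -237.41660816844077], [-0.9455100775260064, -0.0656746668570906, 0.3189005039663283, 419.8023254951434], [-0.3181539981664699, -0.021809169731800644, -0.9477881585915184, 638.6767354361749]])
def projT(T,P):
    i=ctrl.camera_info("wrist");f=240/np.tan(np.radians(i["fov_y"]/2));c=T[:3,:3]@np.asarray(P,float)+T[:3,3]
    return np.array([i["cx"]+f*c[0]/c[2],i["cy"]+f*c[1]/c[2]])
E
python3 - <<'E'
from h import *
from scipy.optimize import least_squares
obs=[((-112,0,154),(306.3,312.5)),((-76,0,120),(307.5,262.5)),((-88,0,120),(307.5,274.7)),((88,-61,110),(372.4,84.6)),((88,61,110),(232,85.9))]
f=lambda q:np.concatenate([projT(W1,b2w(p,q))-m for p,m in obs])
print(f([550.7,-185.6,.0703]).reshape(-1,2).round(1))
r=least_squares(f,[550,-186,.07],x_scale=[1,1,.01]);q=r.x;print(q,r.fun.reshape(-1,2).round(1))
print("stand",projT(W1,b2w((62,-31.5,208),q)))
# fallen model outline
a=np.radians(40)
for X in(26,30,34):
  for s in(0,135,162,200):
    p=(X-s*np.sin(a),31.5,20.2+s*np.cos(a)); print(X,s,projT(W1,b2w(p,q)).round(1),np.round(p))
E
```

```text
[[-1.4 -3.2]
 [-1.8 -3.2]
 [-1.6 -4.1]
 [ 1.7 -5.8]
 [ 1.3 -6.9]]
[ 5.46267271e+02 -1.85918403e+02  8.43478333e-02] [[ 0.4  1.1]
 [-0.6  1. ]
 [-0.3  0. ]
 [ 0.1 -1.3]
 [ 0.3 -0.3]]
stand [345.32825255 118.26981018]
26 0 [279.8 147.6] [26. 32. 20.]
26 135 [273.5 250.7] [-61.  32. 124.]
26 162 [272.  276.2] [-78.  32. 144.]
26 200 [269.5 315.7] [-103.   32.  173.]
30 0 [279.7 144. ] [30. 32. 20.]
30 135 [273.3 246.8] [-57.  32. 124.]
30 162 [271.7 272.2] [-74.  32. 144.]
30 200 [269.3 311.6] [-99.  32. 173.]
34 0 [279.5 140.4] [34. 32. 20.]
34 135 [273.1 242.8] [-53.  32. 124.]
34 162 [271.5 268.2] [-70.  32. 144.]
34 200 [269.  307.5] [-95.  32. 173.]
```

Run:
```python
from h import *
q=(546.3,-185.9,.0843);a=np.radians(40)
ph=np.linspace(0,2*np.pi,73)
for X in(24,28,32):
  for s,r in((0,19),(135,19),(162,16.5),(200,16.5)):
    P=[projT(W1,b2w((X-s*np.sin(a)+r*np.cos(t)*np.cos(a),35+r*np.sin(t),20.2+s*np.cos(a)+r*np.cos(t)*np.sin(a)),q)) for t in ph]
    P=np.array(P);print(X,s,P.min(0).round(),P.max(0).round())
```

```text
24 0 [260. 137.] [293. 161.]
24 135 [250. 243.] [290. 262.]
24 162 [250. 270.] [286. 286.]
24 200 [246. 311.] [285. 324.]
28 0 [260. 133.] [293. 157.]
28 135 [250. 238.] [290. 258.]
28 162 [250. 266.] [286. 282.]
28 200 [246. 307.] [284. 320.]
32 0 [260. 129.] [293. 154.]
32 135 [249. 234.] [289. 254.]
32 162 [250. 262.] [286. 278.]
32 200 [246. 302.] [284. 316.]
```

Call:
apply_moves([
  [4.4,-2.4,-1.6,0,-0.013],
  [4.4,-2.4,-1.6,0,0],
  [4.4,-2.4,-1.7,0,0],
  [4.4,0,0,2.75,0],
  [4.4,0,0,2.75,0],
  [4.4,0,0,2.75,0],
  [4.4,0,0,2.75,0],
  [4.4,0,0,0,0],
  [4.4,0,0,0,0],
])

```text
time_s: 2.55
eef_pos: [460.2, -158.1, 230.6]
ee_rot: [-0.0, 0.999, 0.041, -0.0]
force: [0.2, -0.1, -0.0]
grip_width: 0.516
```

Run:
```python
from h import *
s=ctrl.sense();print(s["time_s"],s["eef_pos"],s["ee_rot"],s["grip_width"],s["force"])
cv2.imwrite("pics/w2.png",ctrl.capture("wrist")[:,:,::-1])
```

```text
2.55 [ 460.22114752 -158.12967159  230.58354055] [-3.07757357e-04  9.99172748e-01  4.06629893e-02 -4.96566115e-04] 0.5162728602570029 [ 0.18731578 -0.13161217 -0.01210206]
```

View pics/w2.png

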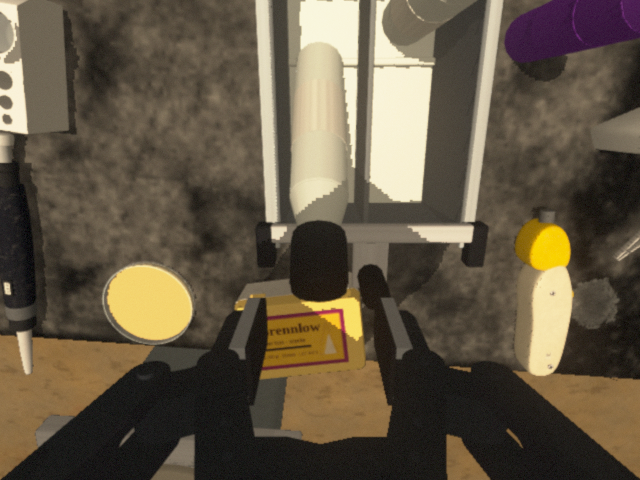

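Call:
apply_moves([
  [4.4,0.2,0,1.7,0],
  [4.4,0,0,1.7,0],
  [4.4,0,0,1.7,0],
  [4.4,0,0,1.7,0],
  [4.4,0,0,1.55,0],
  [4.4,0,0,0,0],
  [4.4,0,0,0,0],
])

```text
time_s: 3.18
eef_pos: [463.4, -158.0, 148.3]
ee_rot: [0.001, 0.999, 0.041, 0.001]
force: [-1.1, -0.2, 0.6]
grip_width: 0.517
```

Run:
```python
from h import *
s=ctrl.sense();print(s["time_s"],s["eef_pos"],s["ee_rot"],s["grip_width"],s["force"])
w=ctrl.capture("wrist")[:,:,::-1];d=ctrl.capture("side")[150:350,200:420,::-1]
cv2.imwrite("pics/w3.png",np.hstack([cv2.resize(w[200:440,200:440],(400,400)),cv2.resize(d,(400,400))]))
```

```text
3.1833 [ 463.37554608 -157.9937663   148.30023963] [5.12176864e-04 9.99150301e-01 4.12055374e-02 7.18621697e-04] 0.5170813548026266 [-1.0634739  -0.15061327  0.57789361]
```

View pics/w3.png

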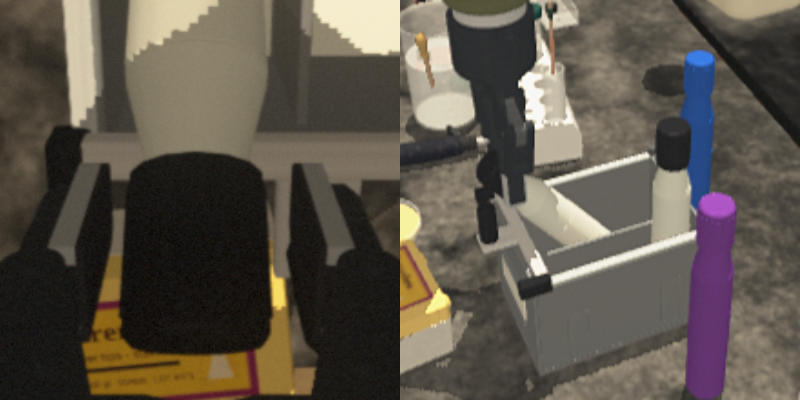

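Call:
apply_moves([
  [3.6,0,0,0,0],
  [3.2,0,0,0,0],
  [2.5,0,0,0,0],
  [2.5,0,0,0,0],
  [2.5,0,0,0,0],
  [2.5,0,0,0,0],
], squeeze=20)

```text
time_s: 3.78
eef_pos: [463.1, -157.6, 147.7]
ee_rot: [0.001, 0.999, 0.041, 0.0]
force: [-2.0, -0.5, 6.7]
grip_width: 0.364
```

Call:
apply_moves([
  [2.5,0.3,0,-0.5,0],
  [2.5,0.3,0,-0.5,0],
  [2.5,0.4,0,-0.5,0],
  [2.5,0.5,0,-0.5,0],
  [2.5,0,0,0,0],
  [2.5,0,0,0,0],
])

```text
time_s: 4.28
eef_pos: [478.1, -156.1, 166.9]
ee_rot: [0.0, 0.999, 0.042, 0.0]
force: [-0.6, -0.3, -1.1]
grip_width: 0.367
```

```bash
cat >> h.py <<'E'
def look(n):
    s=ctrl.sense();print(s["time_s"],s["eef_pos"].round(1),s["ee_rot"].round(3),s["grip_width"].round(3),s["force"].round(1),s["wrist_torque"].round(2))
    w=ctrl.capture("scene")[150:350,190:410,::-1];d=ctrl.capture("side")[150:350,200:420,::-1]
    cv2.imwrite(f"pics/{n}.png",np.hstack([cv2.resize(w,(400,400)),cv2.resize(d,(400,400))]))
E
python3 -c "
from h import *
look('l1')"
```

```text
Traceback (most recent call last):
  File "h.py", line 13, in look
    s=ctrl.sense();print(s["time_s"],s["eef_pos"].round(1),s["ee_rot"].round(3),s["grip_width"].round(3),s["force"].round(1),s["wrist_torque"].round(2))
                                                                                ^^^^^^^^^^^^^^^^^^^^^
AttributeError: 'float' object has no attribute 'round'
```

```bash
sed -i 's/s\["grip_width"\].round(3)/s["grip_width"]/' h.py
python3 -c "
from h import *
look('l1')"
```

```text
4.2833 [ 478.1 -156.1  166.9] [0.    0.999 0.042 0.   ] 0.36735586410921084 [-0.6 -0.3 -1.1] [-0.08  0.11  0.02]
```

View pics/l1.png

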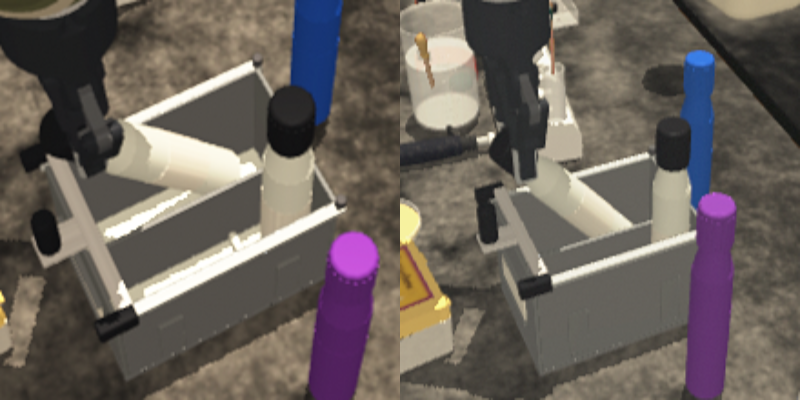

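Call:
apply_moves([
  [2.5,1.4,0,0,0],
  [2.5,1.4,0,0,0],
  [2.5,0.8,0,-0.5,0],
  [2.5,0.8,0,-0.5,0],
  [2.5,0.7,0,-0.4,0],
  [2.5,0.9,0,-0.4,0],
  [2.5,0.9,0,-0.4,0],
  [2.5,0.8,0,-0.3,0],
  [2.5,0,0,0,0],
])

```text
time_s: 5.13
eef_pos: [555.0, -149.7, 191.8]
ee_rot: [0.0, 0.999, 0.042, -0.0]
force: [-1.5, -0.3, -2.1]
grip_width: 0.37
```

```bash
python3 -c "
from h import *
look('l2')"
```

```text
5.1333 [ 555.  -149.7  191.8] [ 0.     0.999  0.042 -0.   ] 0.37029738772306264 [-1.5 -0.3 -2.1] [-0.01  0.31 -0.03]
```

View pics/l2.png

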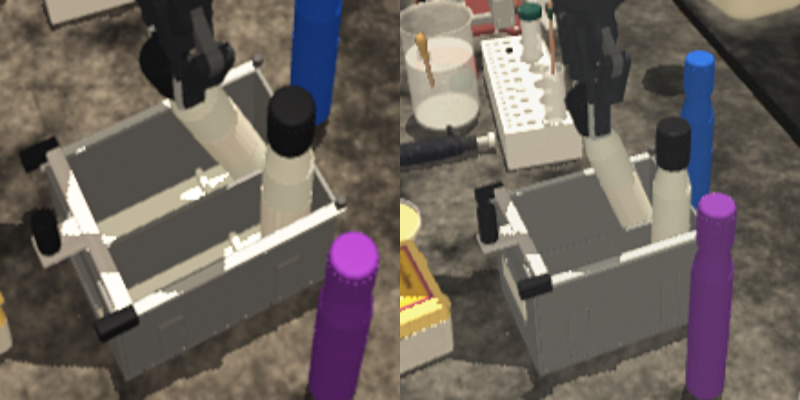

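Call:
apply_moves([
  [2.5,1.0,0,-0.2,0],
  [2.5,1.0,0,-0.2,0],
  [2.5,0.9,0,-0.2,0],
  [2.5,1.0,0,-0.1,0],
  [2.5,1.0,0,0,0],
  [2.5,0.8,0,0,0],
  [2.5,0,0,0,0],
])

```text
time_s: 5.82
eef_pos: [611.4, -145.1, 198.1]
ee_rot: [-0.0, 0.999, 0.041, -0.001]
force: [-1.3, -0.4, -1.2]
grip_width: 0.37
```

```bash
python3 -c "
from h import *
look('l3')
i=ctrl.camera_info('wrist')
cv2.imwrite('pics/w4.png',ctrl.capture('wrist')[:,:,::-1])"
```

```text
5.8167 [ 611.4 -145.1  198.1] [-0.     0.999  0.041 -0.001] 0.37013710637215014 [-1.3 -0.4 -1.2] [-0.03  0.4   0.02]
```

View pics/l3.png

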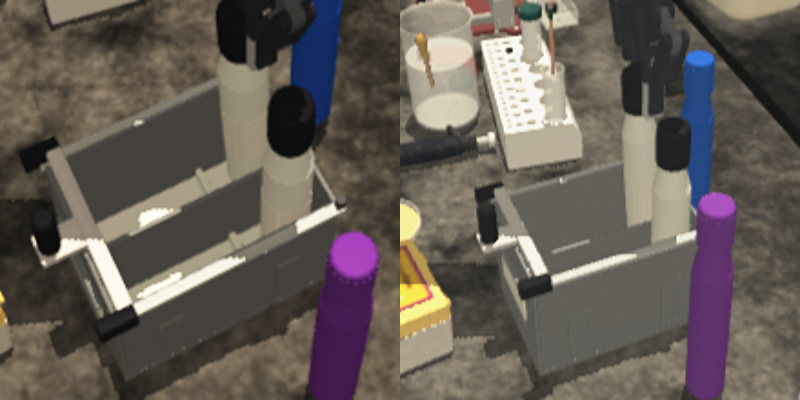

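View pics/w4.png

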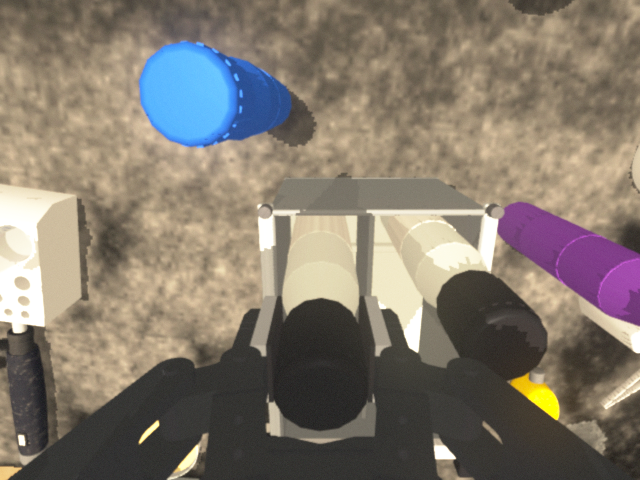

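Run:
```python
from h import *
q=(547,-186,.083)
for n,(x0,y0) in(("scene",(240,140)),("side",(310,160))):
    img=ctrl.capture(n)[:,:,::-1].copy()
    G=np.array([611.4,-145.1,0])
    for r,c in((-19,(0,0,255)),(19,(0,0,255)),(0,(0,255,0))):
        # silhouettes along camera-right dir
        T=ctrl.camera_info(n)["camera_from_world"];rt=T[0,:3].copy();rt[2]=0;rt/=np.linalg.norm(rt)
        a,b=[tuple(int(k*16) for k in proj(n,G+r*rt+[0,0,z])) for z in(30,165)]
        cv2.line(img,a,b,c,1,shift=4)
    cv2.imwrite(f"pics/t_{n}.png",cv2.resize(img[y0:y0+130,x0:x0+130],(520,520),interpolation=cv2.INTER_CUBIC))
a=np.hstack([cv2.imread(f"pics/t_{n}.png") for n in("scene","side")]);cv2.imwrite("pics/t.png",cv2.resize(a,(800,400)))
```

```text
(no output)
```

View pics/t.png

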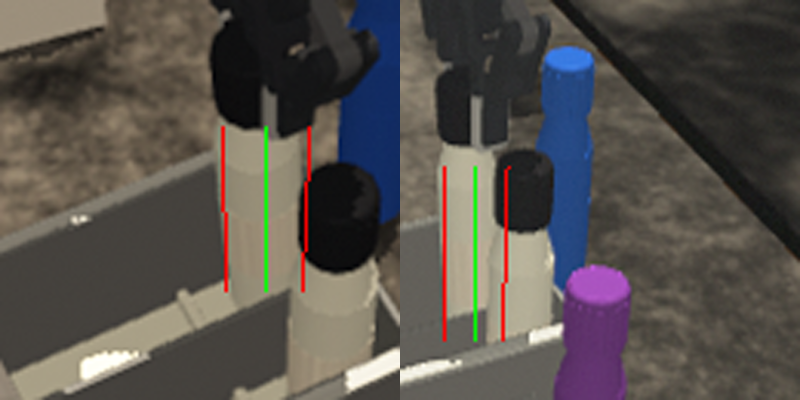

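Call:
apply_moves([
  [2.5,0.5,0,0,0],
  [2.5,0.5,0,0,0],
  [2.5,0,0,0,0],
])

```text
time_s: 6.32
eef_pos: [621.8, -144.2, 198.9]
ee_rot: [0.0, 0.999, 0.041, 0.0]
force: [-3.0, -1.0, 0.8]
grip_width: 0.367
```

```bash
cat > t.py <<'E'
from h import *
import sys
def t(name,off=0):
    s=ctrl.sense();print(s["time_s"],s["eef_pos"].round(1),s["grip_width"],s["force"].round(1),s["wrist_torque"].round(2))
    G=s["eef_pos"].copy();G[2]=0;G[0]+=off;o=[]
    for n,(x0,y0) in(("scene",(240,140)),("side",(310,160))):
        img=ctrl.capture(n)[:,:,::-1].copy()
        T=ctrl.camera_info(n)["camera_from_world"];rt=T[0,:3].copy();rt[2]=0;rt/=np.linalg.norm(rt)
        for r,c in((-19,(0,0,255)),(19,(0,0,255))):
            a,b=[tuple(int(k*16) for k in proj(n,G+r*rt+[0,0,z])) for z in(30,165)]
            cv2.line(img,a,b,c,1,shift=4)
        o.append(cv2.resize(img[y0:y0+130,x0:x0+130],(400,400),interpolation=cv2.INTER_CUBIC))
    cv2.imwrite(f"pics/{name}.png",np.hstack(o))
t(sys.argv[1],float(sys.argv[2]))
E
python3 t.py t2 -5
```

```text
6.3167 [ 621.8 -144.2  198.9] 0.36672883411290363 [-3.  -1.   0.8] [-0.01  0.63 -0.01]
```

View pics/t2.png

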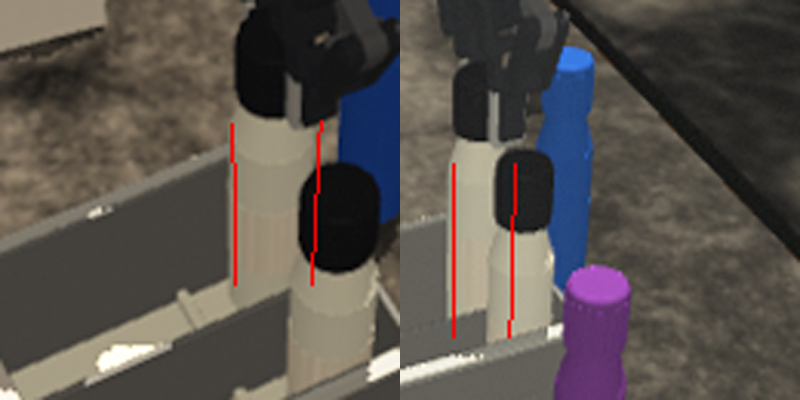

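Call:
apply_moves([
  [2.5,-0.6,0,0,0],
  [2.5,0,0,0.5,0],
  [2.5,0,0,0.5,0],
  [2.5,0,0,0.4,0],
  [2.5,0,0,0.2,0],
  [2.5,0,0,0,0],
  [2.5,0,0,0,0],
])

```text
time_s: 7.0
eef_pos: [615.4, -144.7, 182.7]
ee_rot: [-0.0, 0.999, 0.041, -0.0]
force: [0.5, -1.3, -2.2]
grip_width: 0.364
```

```bash
python3 t.py t3 -6
```

```text
7.0 [ 615.4 -144.7  182.7] 0.36372936531665373 [ 0.5 -1.3 -2.2] [ 0.01 -0.03  0.05]
```

View pics/t3.png

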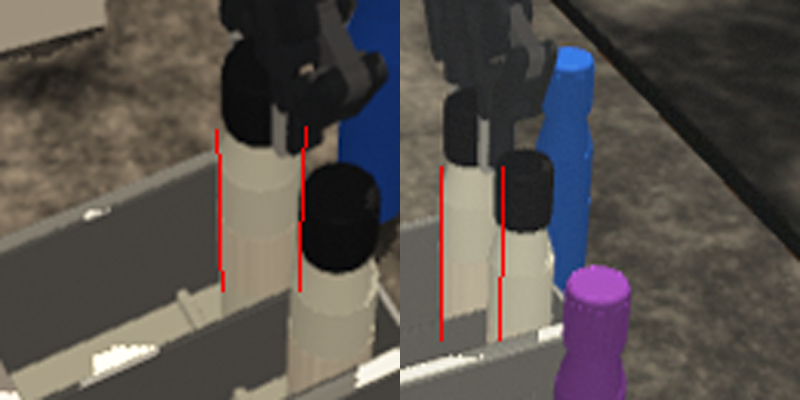

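Call:
apply_moves([
  [2.5,0,0,0.2,0],
  [2.5,0,0,0.1,0],
  [2.5,0,0,0,0],
])

```text
time_s: 7.35
eef_pos: [615.2, -144.6, 179.5]
ee_rot: [-0.0, 0.999, 0.041, -0.0]
force: [-0.3, 0.5, -0.9]
grip_width: 0.365
```

Call:
apply_moves([
  [2.5,0,0,0.2,0],
  [2.5,0,0,0,0],
  [2.5,0,0,0,0],
])

```text
time_s: 7.6
eef_pos: [615.7, -144.8, 179.1]
ee_rot: [0.0, 0.999, 0.041, 0.001]
force: [-1.1, 1.0, 5.4]
grip_width: 0.367
```

Call:
apply_moves([
  [2.8,0,0,-0.05,0],
  [3.1,0,0,0,0],
  [3.4,0,0,0,0],
  [3.7,0,0,0,0],
  [4.0,0,0,0,0],
  [4.3,0,0,0,0],
  [4.5,0,0,0,0],
  [4.5,0,0,0,0],
])

```text
time_s: 8.27
eef_pos: [615.3, -144.7, 178.2]
ee_rot: [-0.0, 0.999, 0.041, -0.0]
force: [0.5, 0.2, 0.4]
grip_width: 0.524
```

```bash
python3 t.py t4 -6
```

```text
8.2667 [ 615.3 -144.7  178.2] 0.5243171888440329 [0.5 0.2 0.4] [-0.02  0.02  0.  ]
```

View pics/t4.png

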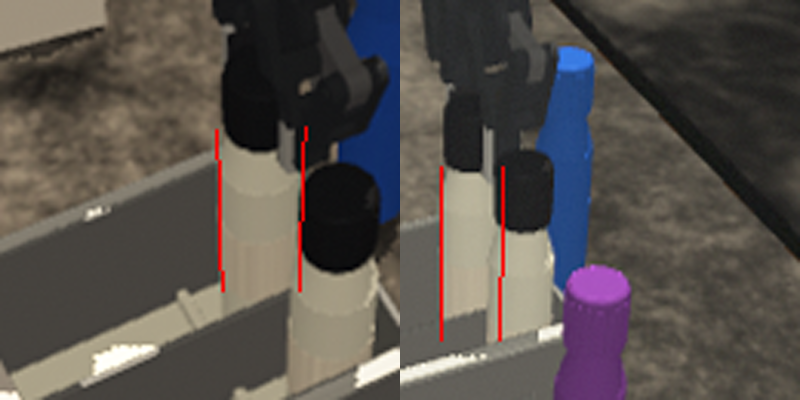

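Call:
apply_moves([
  [4.5,0,0,-1.0,0],
  [4.5,0,0,-2,0],
  [4.5,0,0,-3,0],
  [4.5,0,0,-3,0],
  [4.5,0,0,-3,0],
  [4.5,0,0,-3,0],
  [2.0,-3.5,0,0,0],
  [1.0,-3.5,0.5,0,0],
  [0.0,-3.5,0.5,0,0],
  [0,0,0,0,0],
  [0,0,0,0,0],
])

```text
time_s: 9.28
eef_pos: [510.7, -163.6, 329.7]
ee_rot: [0.0, 0.999, 0.041, 0.001]
force: [0.3, 0.6, 0.6]
grip_width: 0.003
```

Run:
```python
from h import *
look('l5')
i=ctrl.camera_info("wrist")["camera_from_world"];print(i.tolist())
w=ctrl.capture("wrist")[:,:,::-1];cv2.imwrite("pics/w5.png",w)
```

```text
9.2833 [ 510.7 -163.6  329.7] [0.    0.999 0.041 0.001] 0.0030858045956958513 [0.3 0.6 0.6] [ 0.02  0.03 -0.01]
[[0.08212432219029439, -0.9966219697470201, 0.0004950983299380385, -204.97732726305645], [-0.9452249811725292, -0.07773157987930389, 0.3170292359654886, 401.53365002603744], [-0.31591981683993614, -0.02650379042776689, -0.9484156359006237, 619.719765234151], [0.0, 0.0, 0.0, 1.0]]
```

View pics/l5.png

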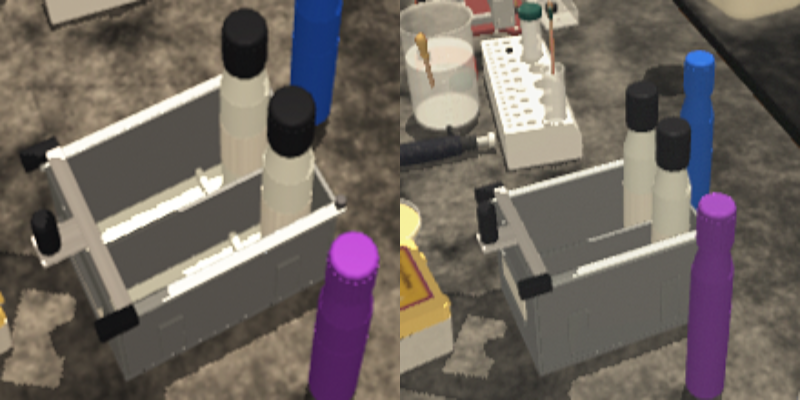

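View pics/w5.png

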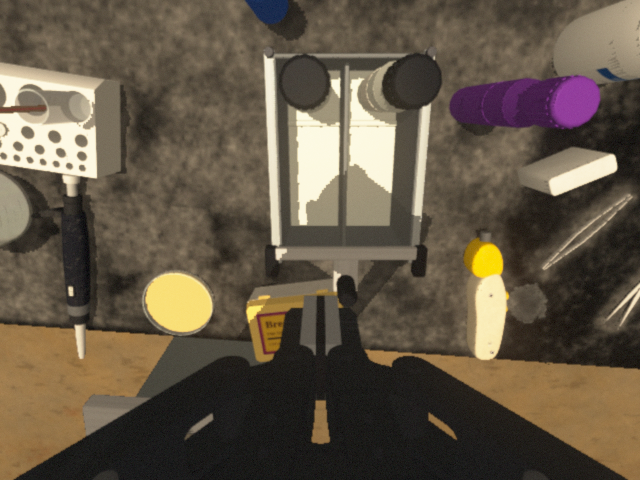

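Run:
```python
from h import *
from scipy.optimize import least_squares
T=np.array(ctrl.camera_info("wrist")["camera_from_world"])
w=ctrl.capture("wrist")[:,:,::-1]
cv2.imwrite("pics/c6.png",cv2.resize(w[35:135,250:460],None,fx=3.8,fy=3.8,interpolation=cv2.INTER_CUBIC))
cv2.imwrite("pics/c7.png",cv2.resize(w[230:330,250:450],None,fx=4,fy=4,interpolation=cv2.INTER_CUBIC))
q=(547,-186,.083)
for p in[(-112,0,154),(62,31.5,208),(62,-31.5,208),(-76,0,120),(-88,0,120),(36,31.5,18),(88,61,110),(88,-61,110)]:print(p,projT(T,b2w(p,q)).round(1))
```

```text
(-112, 0, 154) [349.2 298.7]
(62, 31.5, 208) [310.3  82.7]
(62, -31.5, 208) [414.3  82.6]
(-76, 0, 120) [347.5 247.1]
(-88, 0, 120) [347.2 259.1]
(36, 31.5, 18) [314.7 118.9]
(88, 61, 110) [277.1  56. ]
(88, -61, 110) [425.1  56. ]
```

View pics/c7.png

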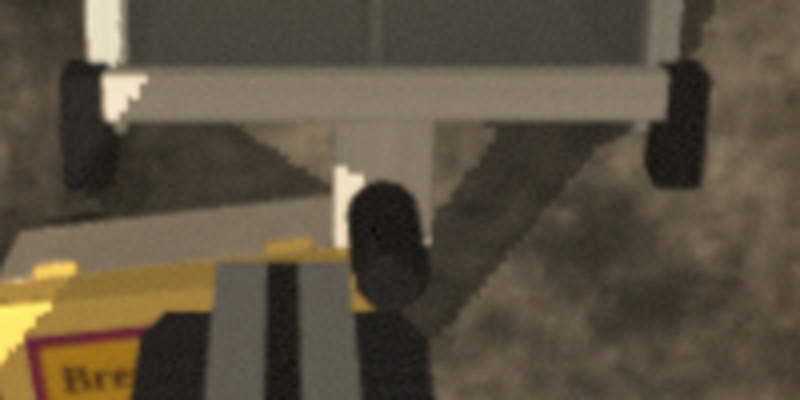

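View pics/c6.png

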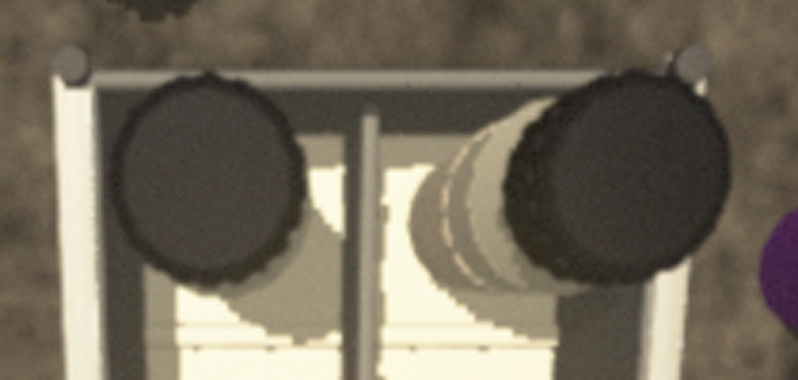

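Call:
apply_moves([
  [0,-3.0,0.6,0,0],
  [0,-3.0,0.6,0,0],
  [0,-3.0,0.6,0,0],
  [0,-2.6,0.6,0,0],
  [0,0,0,3,0],
  [0,0,0,3,0],
  [0,0,0,3,0],
  [0,0,0,3,0],
  [0,0,0,3,0],
  [0,0,0,2,0],
  [0,0,0,2,0],
  [0,0,0,0,0],
])

```text
time_s: 10.48
eef_pos: [397.2, -195.8, 135.2]
ee_rot: [-0.002, 0.999, 0.042, -0.002]
force: [0.5, -0.2, -1.6]
grip_width: -0.002
```

Run:
```python
from h import *
look('l6')
w=ctrl.capture("wrist")[:,:,::-1];cv2.imwrite("pics/w6.png",w)
```

```text
10.4833 [ 397.2 -195.8  135.2] [-0.002  0.999  0.042 -0.002] -0.0019524250680098376 [ 0.5 -0.2 -1.6] [ 0.01 -0.01  0.  ]
```

View pics/l6.png

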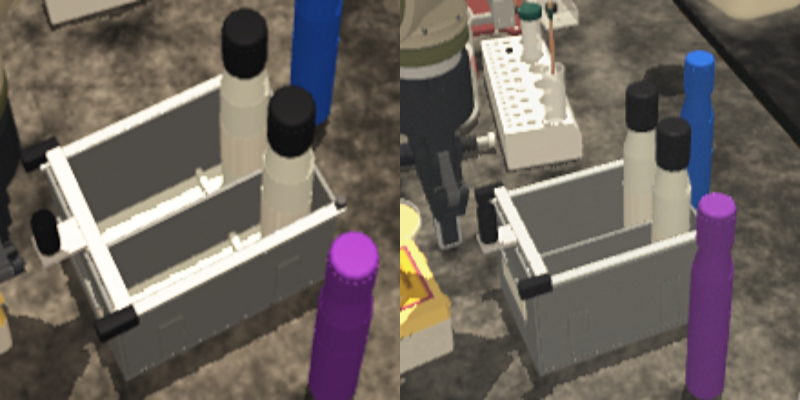

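View pics/w6.png

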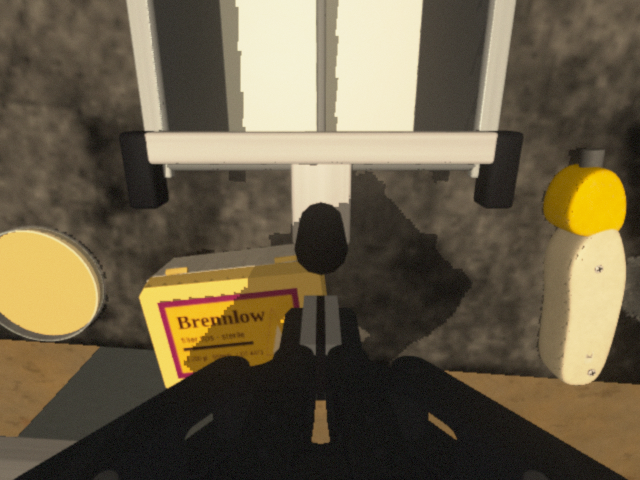

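Call:
apply_moves([
  [0,0.8,0,-0.4,0],
  [0,0.6,0,0,0],
  [0,0.6,0,0,0],
  [0,1,0,0,0],
  [0,1,0,0,0],
  [0,1,0,0,0],
  [0,1,0,0,0],
  [0,1,0,0,0],
  [0,1,0,0,0],
  [0,1,0,0,0],
  [0,1,0,0,0],
  [0,0,0,0,0],
])

```text
time_s: 11.63
eef_pos: [499.3, -188.3, 142.1]
ee_rot: [0.0, 0.999, 0.042, 0.0]
force: [0.0, 0.9, 0.6]
grip_width: -0.004
```

Call:
apply_moves([
  [0,0.6,0,0,0],
  [0,0.6,0,0,0],
  [0,0,0,0,0],
])

```text
time_s: 11.88
eef_pos: [510.2, -187.4, 142.1]
ee_rot: [-0.0, 0.999, 0.042, 0.0]
force: [0.6, -0.0, 0.3]
grip_width: -0.002
```

Run:
```python
from h import *
look('l7')
w=ctrl.capture("wrist")[:,:,::-1];cv2.imwrite("pics/w7.png",w)
```

```text
11.8833 [ 510.2 -187.4  142.1] [-0.     0.999  0.042  0.   ] -0.0018450882423892373 [ 0.6 -0.   0.3] [-0.03  0.   -0.05]
```

View pics/l7.png

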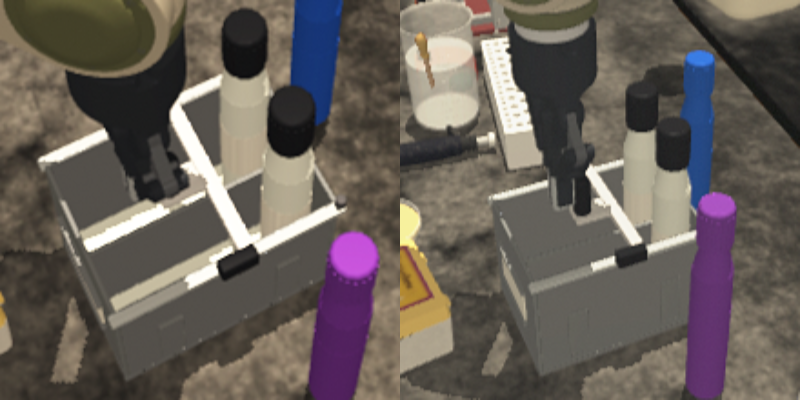

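View pics/w7.png

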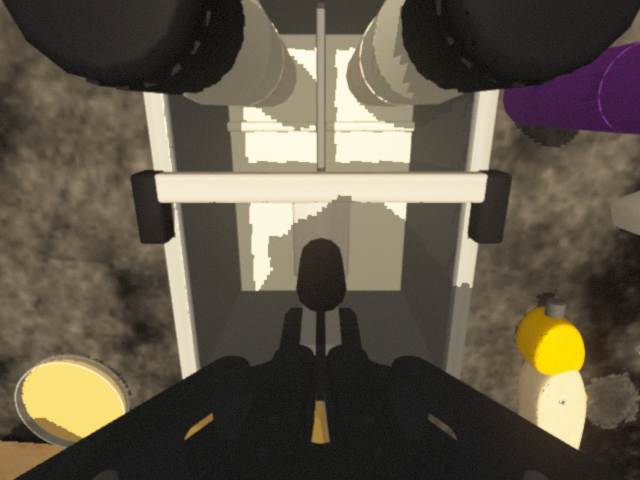

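Call:
apply_moves([
  [0,0.5,0,0,0],
  [0,0.4,0,0,0],
  [0,0,0,0,0],
])

```text
time_s: 12.28
eef_pos: [519.0, -186.9, 142.3]
ee_rot: [0.0, 0.999, 0.041, 0.0]
force: [-0.3, -0.1, -0.4]
grip_width: -0.0
```

Call:
apply_moves([
  [0,0.3,0,0,0],
  [0,0,0,0,0],
])

```text
time_s: 12.45
eef_pos: [521.8, -186.6, 142.3]
ee_rot: [0.0, 0.999, 0.041, 0.0]
force: [-0.7, -0.8, -0.1]
grip_width: -0.003
```

Call:
apply_moves([
  [0,0.2,0,0,0],
  [0,0,0,0,0],
])

```text
time_s: 12.62
eef_pos: [523.6, -186.5, 142.3]
ee_rot: [0.0, 0.999, 0.041, 0.0]
force: [-0.6, -1.3, -0.5]
grip_width: -0.001
```

Call:
apply_moves([
  [0,0.2,0,0,0],
  [0,0,0,0,0],
])

```text
time_s: 12.78
eef_pos: [525.2, -186.3, 142.3]
ee_rot: [-0.0, 0.999, 0.041, -0.001]
force: [-4.0, -0.2, 2.3]
grip_width: 0.001
```

Call:
apply_moves([
  [0,0.2,0,0,0],
  [0,0,0,0,0],
])

```text
time_s: 12.95
eef_pos: [525.5, -186.3, 142.2]
ee_rot: [-0.0, 0.999, 0.042, -0.003]
force: [-14.6, -1.2, 7.7]
grip_width: -0.002
```

Call:
apply_moves([
  [0,0.2,0,0,0],
  [0,0,0,0,0],
])

```text
time_s: 13.12
eef_pos: [525.8, -186.3, 142.2]
ee_rot: [-0.001, 0.999, 0.042, -0.005]
force: [-26.4, -2.6, 13.2]
grip_width: 0.001
```

Hard stop reached: the force rises while the position holds. Now I back off.

Call:
apply_moves([
  [0,-0.4,0,0,0],
  [0,-1.0,0,0,0],
  [0,-1.0,0,0,0],
  [0,-1,0,-1,0],
  [0,0,0,-3,0],
  [0,0,0,-3,0],
  [0,0,0,-3,0],
  [0,0,0,-3,0],
  [0,0,0,-3,0],
  [0,-2,0,-2,0],
  [0,0,0,0,0],
  [0,0,0,0,0],
])

```text
time_s: 14.12
eef_pos: [475.7, -190.6, 323.2]
ee_rot: [0.001, 0.999, 0.041, 0.001]
force: [0.8, -0.9, -0.9]
grip_width: -0.0
```

Run:
```python
from h import *
look('l8')
w=ctrl.capture("wrist")[:,:,::-1];cv2.imwrite("pics/w8.png",w)
T=np.array(ctrl.camera_info("wrist")["camera_from_world"])
for p in[(-2,0,154),(34,0,120),(22,0,120),(62,31.5,208),(62,-31.5,208)]:print(p,projT(T,b2w(p,(547,-186,.083))).round(1))
```

```text
14.1167 [ 475.7 -190.6  323.2] [0.001 0.999 0.041 0.001] -2.9363151399744795e-05 [ 0.8 -0.9 -0.9] [ 0.03 -0.04 -0.01]
(-2, 0, 154) [322.9 122.7]
(34, 0, 120) [322.7  73.7]
(22, 0, 120) [322.7  89.9]
(62, 31.5, 208) [266.8   6.4]
(62, -31.5, 208) [380.4   6.2]
```

View pics/l8.png

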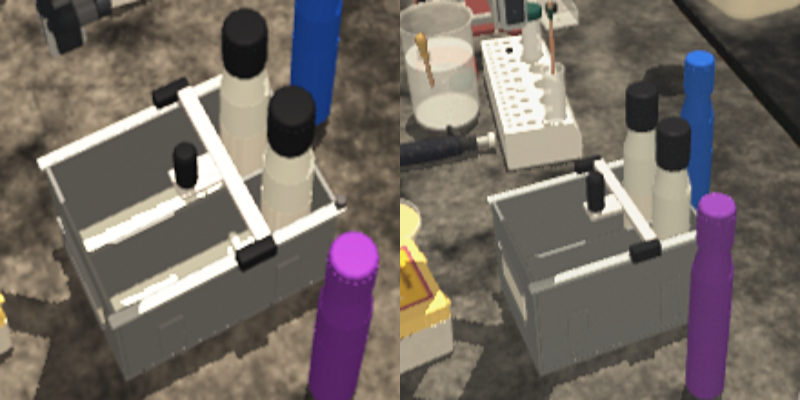

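View pics/w8.png

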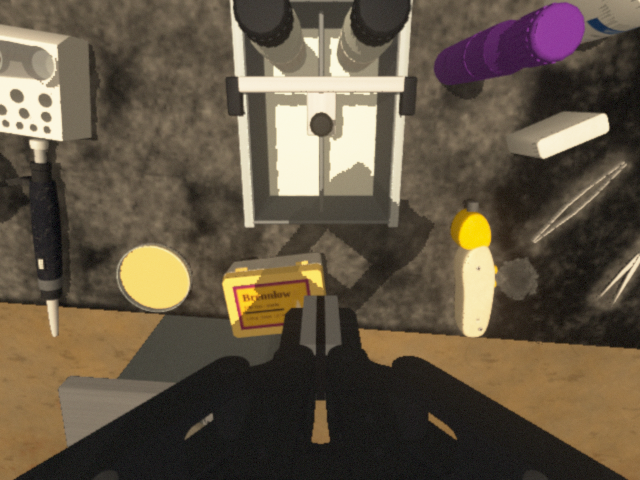

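```bash
python3 -c "
from rig import ctrl
print(ctrl.finish_job())"
```

```text
the job is handed in; nothing more can be done
None
```

The job is handed in at about 14 s of the 48 s allowed. The fallen bottle stands upright in the back place of its lane, let go of, and the bar is at its back stop. `finish_job()` gave no verdict.

- **Bottle:** I gripped it by the cap. It did not swing upright by itself in the grip, so I levered it up by pressing its foot against the back wall inside the bin. Then I moved it about 6 mm forward, lowered it until I felt the floor, and opened the fingers.
- **Bar:** I pushed it back by its knob with the fingers shut, until the force climbed to about 26 N with almost no further movement. Then I backed off clear of everything.

**Last checks:**
- Both bottles look upright. The fallen one's cap came out within 1 mm of bin x = 62. I did not measure how far the other bottle is from its start, but it looks unmoved.
- The bar's edges appear 1 to 3 pixels (about 1 to 2 mm) short of fully home in the last wrist picture. That is within calibration error, and the stop was felt.
- The scene/side cameras and the wrist camera disagreed by about 4 mm and 0.014 rad on where the bin is. I went mainly by the wrist camera.
- The pads held the cap about 5 to 7 mm off its centre, with the opening reading 31 mm instead of 33, but the grip did not slip.

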